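# Slide a circuit board into the board tester

## Task

Load the circuit board that lies on the bench into the board tester, the small stand with a hood: slide it flat along the tester's deck, one short end first, through the open mouth and under the roof of the hood, in until that end reaches the stop at the back (a gap of up to a centimetre is fine). Let go of it there, lying flat and straight on the deck. Leave the board in the tray and the solder reel where they are.

Things in the scene. Friction and masses are not known exactly. Their poses are not given: they have to be found in the camera images.
- board: the circuit board to load, flat on the bench, not in the tray: amber plate 34 x 75 mm, 5 mm thick, components (on the middle 24 x 60 mm) up to 16 mm; 25 g. Origin at the centre of its underside, x across the 34 mm width, y along the 75 mm length, z up. Either short end may lead. Grip it from above by its long edges, near the end that stays outside, fingertips close to the bench.
- tester: fixed stand with flat deck 80 mm wide, top 75 mm above the bench, and grey hood on its rear. Origin on the bench; x from mouth to back, y across, z up. Deck x = -84 to 24 mm; hood x = -24 (mouth, facing roughly the robot's left) to 24, top 122 mm up. Opening 60 wide between cheeks, 30 high; face of back stop at x = 16. Board fully home: centre x = -21.5 mm, y = 0, length along x, 35 mm out.
- tray_board: another, similar circuit board, 34 x 75 x 16 mm, lying in a grey open tray (60 x 105 mm, 18 mm high); not to be moved. Origin at the centre of its underside.
- solder_reel: solder reel standing on its flange, 54 mm across, 47 mm high; not to be moved. Origin at the centre of its underside.
Things that resemble listed ones, but are neither listed nor needed, are in the scene too. Leave any brown look-alike of the board alone.

How it is judged:
By the outcome, as a careful person would: the job done as asked, in the order asked, and still so for the second after the job is handed in, with the robot touching nothing.
It also fails if it takes over 45 s, if anything falls off the work surface, if the arm or the gripper's body presses on something with over 40 N, if the wrist force passes 120 N, or if a joint passes its speed limit or range.

## Robot

A 6-joint arm with a two-finger parallel gripper is mounted at the origin on a cart in front of the work surface, level with it; the furniture and walls round the work are solid. World frame = base frame: x ahead of the robot, y to its left, z up, the work surface at z = 0. Lengths are in m, angles in rad, forces in N, time in s.
With the tool pointing down it reaches from about 0.3 to 0.95 m from the base axis. Payload 3.1 kg.
Tool frame: the origin (TCP) lies between the finger pads; the fingertips stand 11 mm ahead of it and the grasp point (between the pads) lies 8 mm behind it; z points along the fingers, y is the line along which they close (so a half turn about z gives the same grasp; the last joint's range is limited). The gripper opens to 85 mm and grips with 20 to 120 N. Pads are 22 mm wide; open, the fingers measure 114 mm over their backs; the gripper's body (76 mm by 85 mm) begins 54 mm behind the grasp point. The pads swing forward as they close: fully open they stand 13 mm farther back than shut.
Start: joints at [-1.256, 0.308, 1.634, -0, 1.2, -0.07], TCP at [0.235, -0.579, 0.242] pointing down, gripper open.
Joint ranges: [-3.06, 3.06], [-0.79, 1.96], [0.05, 2.63], [-1.19, 4.34], [0.05, 2.64], [-2.94, 2.94]. Speed limits (rad/s): [2.79, 2.79, 3.14, 3.14, 3.14, 3.14].

## Interface

Orientations are given as a rotation vector (axis times angle).
In Python, from cell import bot gives the robot as it stands.
- The arm moves only by the shell command python3 -m creep 'ROWS' [FORCE]. ROWS is JSON, a list of rows, each an object with "claw": the opening, from 0 (shut) to 1 (fully open); "travel": the shift along the world's x, y, z in mm, a list of three; "yaw": the turn about the world's z in degrees. In form: [{"claw": claw, "travel": [dx, dy, dz], "yaw": yaw}, ...]. A call has 1 to 8 rows; each row is the pose to reach, as a shift and turn from the pose commanded when the call began; what a row does not reach only later rows make up. A row lasts 1/8 s, in which the tool goes at most 62.5 mm and 10.7 degrees, less where a joint would pass 70% of its speed; a pose out of reach is approached as far as the arm can. A call with a gripper value outside its range is refused whole. The fingers move at their own pace and stop on an object; FORCE is the grip in N (left out, the last holds). Time passes only in rows, so rows that repeat a pose let the fingers close. It gives the time, the measured TCP pose, the force, the opening and the grip force at its end, in the units of the state.
- bot.read_state(): the state, without advancing time (a new reading comes with each control period).
- bot.get_image(name): name is "scene" or "top" or "wrist"; returns (picture, depth): 480x640x3 uint8, red, green, blue; 480x640 float32, m along the optical axis (not along the pixel's ray), 0 where there is no reading.
- bot.camera_params(name): a dict with "camera_matrix" (3x3 intrinsics, pixels), "xyz" and "orientation" of the camera in the world; the wrist camera has in their place "T_tool_cam" (4x4, takes a point from camera to tool coordinates, whose origin is the TCP and whose axes are the flange's). Camera axes: x right, y down, z forward; pixel columns grow to the right and rows downward; lengths in m; the calibration is good to about 2 mm. A picture is of the moment at which its call begins: read the wrist's pose just before it. camera_params takes no time and is no camera call.
- bot.sign_off(): hands the job in; it is judged then, once.
The state is a dict: "t": time; "joint_positions": joint angles; "qd": joint speeds; "joint_torque": joint torques, N m; "eef_pos": TCP position; "eef_rot": TCP orientation; "ft_force": force on the tool from outside, world axes, zero at the start; "ft_torque": the same for the moment, N m; "grip_width": finger opening in m; "finger_force": force on a finger pad.
Only numpy, scipy, OpenCV 4.12 (cv2) and the standard library are available. Lean on these libraries where they do the work, as an engineer would, in place of code of your own. Each camera call takes 0.05 s, during which the arm holds its last target. There are 200 camera calls.

## Working session

There is one attempt and no reset: what is moved stays moved. The work goes in short steps, Python scripts to look and compute and a shell command to move; the robot and the scene stay as the last step left them, time stands still between calls to the robot, and variables do not carry over. Pictures are saved under pics/ and viewed, at most 10 in all, crops included, and the job is handed in when it is done.

```bash
mkdir -p pics
cat > h.py <<'E'
import numpy as np,cv2
from cell import bot
from scipy.spatial.transform import Rotation as R
def cam(n):
    p=bot.camera_params(n);K=np.array(p["camera_matrix"])
    if n=="wrist":
        s=bot.read_state();T=np.array(p["T_tool_cam"]);Rt=R.from_rotvec(s["eef_rot"]).as_matrix()
        return K,Rt@T[:3,:3],Rt@T[:3,3]+np.array(s["eef_pos"])
    o=np.array(p["orientation"])
    Rm=R.from_rotvec(o).as_matrix() if o.size==3 else (o if o.shape==(3,3) else R.from_quat(o).as_matrix())
    return K,Rm,np.array(p["xyz"])
def plane(C,uv,z):
    K,Rm,t=C;uv=np.atleast_2d(uv).astype(float)
    d=np.c_[uv,np.ones(len(uv))]@np.linalg.inv(K).T@Rm.T
    return t+d*((z-t[2])/d[:,2])[:,None]
def cloud(C,dep):
    K,Rm,t=C;v,u=np.indices(dep.shape)
    p=np.stack([u,v,np.ones_like(u)],-1)@np.linalg.inv(K).T*dep[...,None]
    return p@Rm.T+t
def shot(n,f):
    C=cam(n);im,d=bot.get_image(n);np.savez("pics/"+f+".npz",im=im,d=d,K=C[0],R=C[1],t=C[2]);cv2.imwrite("pics/"+f+".png",im[...,::-1]);return C,im,d
E
python3 - <<'E'
from h import *
for n in("top","scene"):
    C,im,d=shot(n,n+"0");print(C,bot.camera_params(n).get("orientation"))
print(bot.read_state())
E
```

```text
(array([[485.63727602,   0.        , 318.95811291],
       [  0.        , 485.63727602, 244.31411953],
       [  0.        ,   0.        ,   1.        ]]), array([[-0.02351204, -0.99648128,  0.08045019],
       [-0.99963198,  0.02234449, -0.01538246],
       [ 0.01353072, -0.08078226, -0.99663993]]), array([0.50641312, 0.01811395, 1.20617587])) [-2.16182793  2.2120618  -0.10414819]
(array([[591.10395788,   0.        , 323.41270394],
       [  0.        , 591.10395788, 235.0549681 ],
       [  0.        ,   0.        ,   1.        ]]), array([[-0.88365099, -0.32839607,  0.33364195],
       [-0.4678878 ,  0.59584357, -0.65272617],
       [ 0.0155543 , -0.73288912, -0.68017027]]), array([0.02086778, 1.12014146, 1.21806684])) [-0.66620404  2.6435064  -1.15926311]
{'t': 0.1, 'joint_positions': array([-1.25572597e+00,  3.08932203e-01,  1.63506902e+00,  2.19765055e-05,
        1.19973703e+00, -6.97074696e-02]), 'qd': array([ 7.62639421e-04, -1.12551856e-03, -2.99730833e-03, -9.12080098e-04,
       -5.68298846e-05, -6.79605540e-04]), 'joint_torque': array([-4.98881818e-04, -4.16406727e+01, -2.77644968e+01, -1.36549074e-04,
        4.06313280e-03,  2.10241931e-07]), 'eef_pos': array([ 0.23434244, -0.57860659,  0.24114838]), 'eef_rot': array([-3.08154084e+00, -6.00265997e-01,  3.80262057e-04]), 'ft_force': array([ 0.13598652, -0.11774091,  0.30029021]), 'ft_torque': array([ 0.03457388, -0.04410044, -0.02685939]), 'finger_force': 0.0, 'grip_width': 0.08539825490369742}
```

View pics/top0.png

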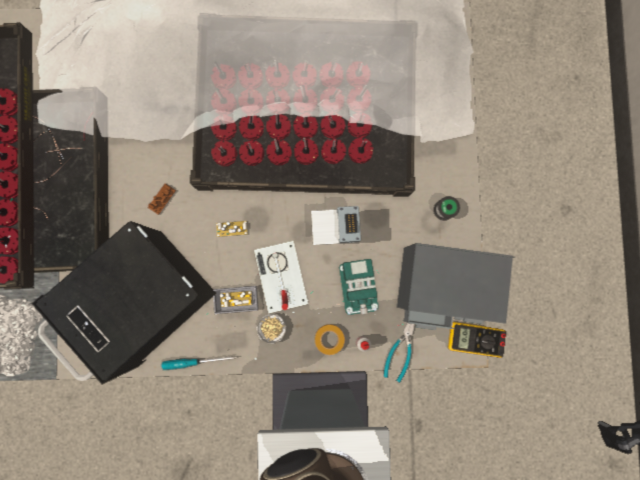

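View pics/scene0.png

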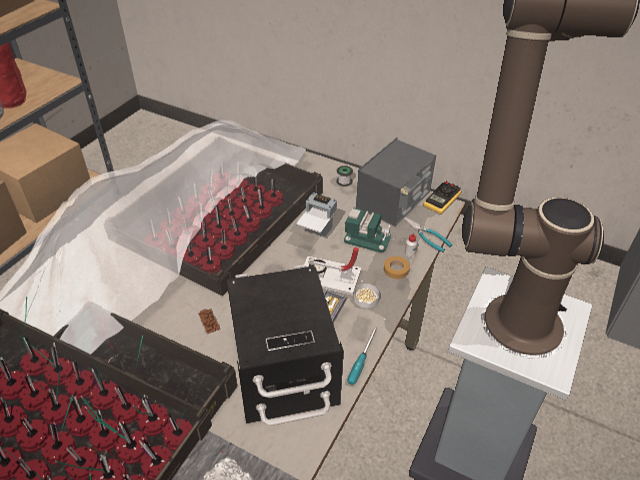

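Top view: the candidates for the board are the brown plate (161,198), a look-alike; the amber plate alone on the bench (232,228); and the amber plate in the grey tray (236,298). I choose (232,228). The tester is at (337,225), with its deck on the left and hood on the right. The reel is at (447,207).

Run:
```python
from h import *
z=np.load("pics/top0.npz");im,d=z["im"],z["d"];C=(z["K"],z["R"],z["t"])
c=im[180:320,190:400];cv2.imwrite("pics/crop.png",cv2.resize(c[...,::-1],None,fx=3.8,fy=3.8,interpolation=cv2.INTER_CUBIC))
P=cloud(C,d)
def rect(m,zz,name):
    cs,_=cv2.findContours(m.astype(np.uint8),0,2);k=max(cs,key=cv2.contourArea)
    p=plane(C,k[:,0,:],zz)[:,:2]*1000
    r=cv2.minAreaRect(p.astype(np.float32));print(name,r,cv2.boxPoints(r).round().tolist())
v,u=np.indices(d.shape)
hsv=cv2.cvtColor(im,cv2.COLOR_RGB2HSV)
m=(hsv[...,1]>110)&(abs(u-232)<25)&(abs(v-228)<15);rect(m,.005,"board")
box=(u>300)&(u<365)&(v>195)&(v<255)
rect(box&(abs(P[...,2]-.075)<.012),.075,"deck")
rect(box&(P[...,2]>.105),.122,"hood")
rect((abs(u-236)<28)&(abs(v-298)<20)&(P[...,2]>.008),.015,"tray")
# heights in the neighbourhood
print((P[205:300:8,200:400:10,2]*1000).round().astype(int))
```

```text
board ((647.5982666015625, 216.01876831054688), (32.60166931152344, 71.43157958984375), 4.5228400230407715) [[629.0, 250.0], [634.0, 179.0], [667.0, 182.0], [661.0, 253.0]]
deck ((638.5213623046875, -14.915351867675781), (80.0473403930664, 64.54285430908203), 2.0925793647766113) [[597.0, 16.0], [600.0, -49.0], [680.0, -46.0], [677.0, 19.0]]
hood ((639.1400756835938, -65.65147399902344), (79.49797058105469, 47.58974075317383), 1.8302017450332642) [[599.0, -43.0], [600.0, -91.0], [680.0, -88.0], [678.0, -41.0]]
tray ((473.86322021484375, 212.12173461914062), (117.43270874023438, 67.68495178222656), 88.60638427734375) [[439.0, 154.0], [506.0, 153.0], [509.0, 270.0], [441.0, 272.0]]
[[  2  -1  -2   1  -1   2  -2   2  -2   1  -2   0   2   0   0  -2   2  -1
   -2  -1]
 [  8   0   2  -1   1   1   1   0   2  -6   2   7  77  78 114 111  -4   1
    3  -2]
 [ -1  -2  -1  -1  -1  -2   6   1   1   5   0   0  73  73 112 115  -2  -3
    1   2]
 [ -2   3   9  11   9   1   0   3   0  -1   2  -1  75  73 111 122   1   0
    0   1]
 [ -6  -1   0   4   1   3   0   0   2  -2  -3  -1  78  77 116 112   4   1
    3   3]
 [ -4   2  -3   2   3  -2   0   0  15  14   1   1  -2   2   1  -5   2  -3
    1   3]
 [ -2  -3   0   0   1   0  12  13  36  15   2  -1  -2  -2   5   2   2   3
    0  -1]
 [ -1   0  -3  -1   0  -3  14  26  27  12   4   3   3   0   0  80  85  82
   -1   0]
 [ -2  -5   1   0   2   0  16  34  27  14  -2  -1   1   2  16  83  92  83
   -2   1]
 [ 28  -1  -2   2   1   6  13  11  43  12  11  -2  -2  -6  11  84  79  12
    5   1]
 [103   1  -1   3   1  -2  -2   9  10  15  11  -2  -3   1  -1  51  54  78
   -2  -1]
 [167  71   9   8   7   9   0  13  48  17   9  -1  -1  -4   0  82  86  81
   -1   1]]
```

View pics/crop.png

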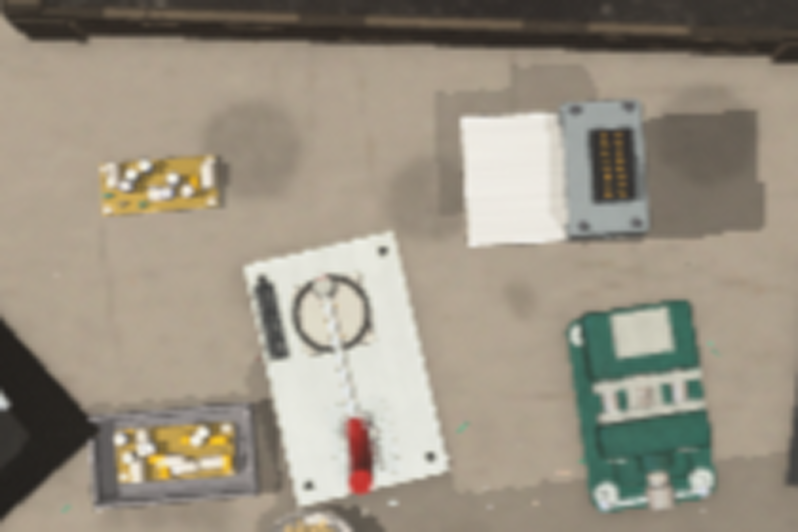

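Close crop: the amber board at crop (160,184) lies alone on the bench. The tray board is at (175,455), and the tester deck and hood at (510,180) and (603,168). Measured, in mm: board centre (648,216), tester origin about (639,-66). The mouth faces +y. Next I move above the board.

```bash
python3 -m creep '[{"claw":1,"travel":[0,0,60],"yaw":9},{"claw":1,"travel":[28,54,80],"yaw":18},{"claw":1,"travel":[55,108,80],"yaw":27},{"claw":1,"travel":[82,162,80],"yaw":36},{"claw":1,"travel":[110,216,80],"yaw":45},{"claw":1,"travel":[137,270,80],"yaw":54},{"claw":1,"travel":[165,324,80],"yaw":63},{"claw":1,"travel":[192,378,80],"yaw":72}]'
python3 -m creep '[{"claw":1,"travel":[28,56,0],"yaw":0},{"claw":1,"travel":[56,112,0],"yaw":0},{"claw":1,"travel":[84,168,0],"yaw":0},{"claw":1,"travel":[112,224,0],"yaw":0},{"claw":1,"travel":[140,280,0],"yaw":0},{"claw":0.6,"travel":[168,336,-20],"yaw":0},{"claw":0.6,"travel":[196,392,-50],"yaw":0},{"claw":0.6,"travel":[214,436,-90],"yaw":0}]'
python3 -m creep '[{"claw":0.6,"travel":[0,0,0],"yaw":0},{"claw":0.6,"travel":[0,0,0],"yaw":0}]'
python3 - <<'E'
from h import *
s=bot.read_state();print(s["eef_pos"],s["joint_positions"],R.from_rotvec(s["eef_rot"]).as_matrix()[:,1],s["grip_width"])
shot("wrist","w1")
E
```

```text
t: 1.1
eef_pos: [0.4269, -0.1994, 0.322]
eef_rot: [-2.136, -2.304, -0.0]
ft_force: [1.0, -1.2, -0.2]
grip_width: 0.0852
finger_force: 0.0
t: 2.1
eef_pos: [0.639, 0.2298, 0.2384]
eef_rot: [2.14, 2.298, 0.004]
ft_force: [0.4, -1.4, 0.4]
grip_width: 0.0508
finger_force: 0.0
t: 2.35
eef_pos: [0.6371, 0.2271, 0.2377]
eef_rot: [-2.141, -2.299, 0.003]
ft_force: [0.1, -0.3, 0.0]
grip_width: 0.0509
finger_force: 0.0
[0.63710078 0.22709031 0.23772007] [ 2.78351273e-01  4.10569168e-01  1.50468075e+00 -7.17918107e-04
  1.22810354e+00  2.07420460e-01] [ 0.9974671   0.07111168 -0.00158398] 0.050898413721397556
```

View pics/w1.png

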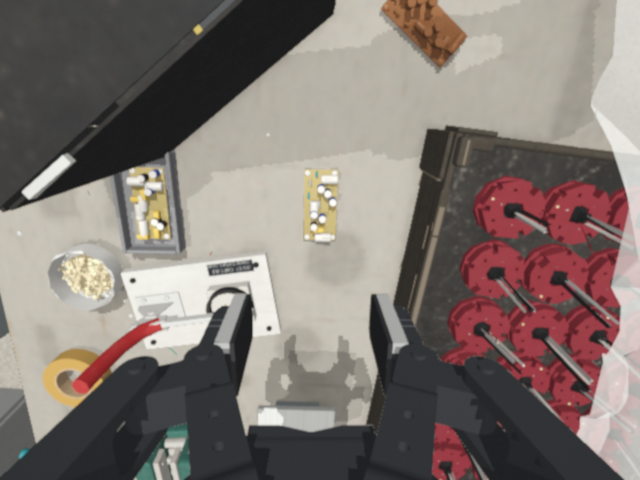

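The wrist view shows the amber board at (321,205), free of its neighbours. The black box lies up-left, the tray board at (150,205), and the brown look-alike at (425,28).

Run:
```python
from h import *
z=np.load("pics/w1.npz");im,d=z["im"],z["d"];C=(z["K"],z["R"],z["t"])
hsv=cv2.cvtColor(im,cv2.COLOR_RGB2HSV)
v,u=np.indices(d.shape)
m=((hsv[...,1]>90)&(abs(u-321)<30)&(abs(v-205)<50)).astype(np.uint8)
k=max(cv2.findContours(m,0,2)[0],key=cv2.contourArea)
p=plane(C,k[:,0,:],.005)[:,:2]*1000
r=cv2.minAreaRect(p.astype(np.float32));print(r,cv2.boxPoints(r).round(1).tolist())
# box
z=np.load("pics/top0.npz");C=(z["K"],z["R"],z["t"]);P=cloud(C,z["d"])
Q=P[220:385,30:215].reshape(-1,3);Q=Q[Q[:,2]>.1];print("box max z",np.percentile(Q[:,2],95));print(np.round(cv2.boxPoints(cv2.minAreaRect(Q[Q[:,2]>.14][:,:2].astype(np.float32))),3))
```

```text
((647.6207275390625, 214.71531677246094), (31.143186569213867, 71.50173950195312), 3.8142077922821045) [[629.7000122070312, 249.39999389648438], [634.5, 178.0], [665.5, 180.10000610351562], [660.7999877929688, 251.39999389648438]]
box max z 0.21030717508458524
[[0.276 0.533]
 [0.506 0.018]
 [0.761 0.132]
 [0.531 0.647]]
```

```bash
python3 -m creep '[{"claw":0.6,"travel":[9,13,-45],"yaw":0},{"claw":0.6,"travel":[9,13,-90],"yaw":0},{"claw":0.6,"travel":[9,13,-135],"yaw":0},{"claw":0.6,"travel":[9,13,-165],"yaw":0},{"claw":0.6,"travel":[9,13,-190],"yaw":0},{"claw":0.6,"travel":[9,13,-198],"yaw":0},{"claw":0.6,"travel":[9,13,-198],"yaw":0},{"claw":0.6,"travel":[9,13,-198],"yaw":0}]' 40
python3 - <<'E'
from h import *
s=bot.read_state();print(s["eef_pos"],R.from_rotvec(s["eef_rot"]).as_matrix()[:,1])
shot("wrist","w2")
E
```

```text
t: 3.4
eef_pos: [0.6482, 0.2405, 0.0428]
eef_rot: [2.141, 2.297, 0.005]
ft_force: [-0.5, -0.1, -0.1]
grip_width: 0.0512
finger_force: 0.0
[0.64818176 0.2405226  0.04278328] [0.99753297 0.07010268 0.00368737]
```

View pics/w2.png

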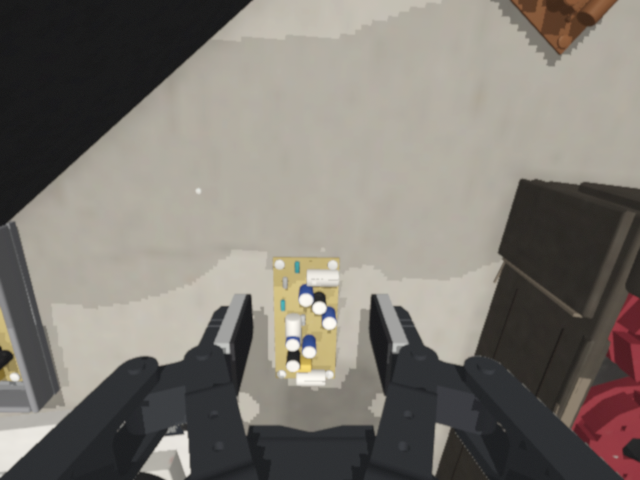

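The wrist view shows the board at (306,320), between the fingers (inner faces at 251 and 371). Its outer end is at row 257.

Run:
```python
from h import *
z=np.load("pics/w2.npz");C=(z["K"],z["R"],z["t"])
print(plane(C,[[273,257],[340,257],[274,386],[338,386],[306,257]],.005).round(4))
q=C[0]@C[1].T@(np.array([.6482,.2405,.005])-C[2]);print(q[:2]/q[2])
```

```text
[[0.6288 0.2514 0.005 ]
 [0.6627 0.2537 0.005 ]
 [0.6324 0.1705 0.005 ]
 [0.6694 0.173  0.005 ]
 [0.6455 0.2525 0.005 ]]
[309.65307768 278.77193119]
```

```bash
python3 -m creep '[{"claw":0.5,"travel":[-2,0,-10],"yaw":0},{"claw":0.5,"travel":[-2,0,-20],"yaw":0},{"claw":0.5,"travel":[-2,0,-29],"yaw":0},{"claw":0.5,"travel":[-2,0,-30],"yaw":0},{"claw":0.5,"travel":[-2,0,-30],"yaw":0},{"claw":0.5,"travel":[-2,0,-30],"yaw":0}]'
python3 -m creep '[{"claw":0.5,"travel":[0,0,-1.5],"yaw":0},{"claw":0.5,"travel":[0,0,-1.5],"yaw":0}]'
python3 -m creep '[{"claw":0.5,"travel":[0,0,-1],"yaw":0},{"claw":0.5,"travel":[0,0,-1],"yaw":0}]'
```

```text
t: 4.2
eef_pos: [0.6443, 0.2404, 0.0101]
eef_rot: [-2.141, -2.298, 0.001]
ft_force: [-0.6, 0.1, -0.4]
grip_width: 0.0424
finger_force: 0.0
t: 4.45
eef_pos: [0.6448, 0.2405, 0.0093]
eef_rot: [2.141, 2.298, 0.001]
ft_force: [-1.0, -0.8, 1.9]
grip_width: 0.0425
finger_force: 1.2
t: 4.7
eef_pos: [0.6447, 0.2405, 0.0093]
eef_rot: [2.142, 2.299, -0.0]
ft_force: [-2.4, -0.1, 7.1]
grip_width: 0.0426
finger_force: 3.4
```

```bash
python3 -m creep '[{"claw":0.5,"travel":[0,0,3],"yaw":0},{"claw":0.5,"travel":[0,0,3],"yaw":0},{"claw":0.3,"travel":[0,0,3],"yaw":0},{"claw":0.3,"travel":[0,0,3],"yaw":0},{"claw":0.3,"travel":[0,0,3],"yaw":0},{"claw":0.3,"travel":[0,0,3],"yaw":0}]' 40
```

```text
t: 5.45
eef_pos: [0.6448, 0.2405, 0.011]
eef_rot: [2.141, 2.298, 0.001]
ft_force: [0.6, 0.6, 1.7]
grip_width: 0.0324
finger_force: 39.8
```

```bash
python3 -m creep '[{"claw":0.3,"travel":[0,0,15],"yaw":0},{"claw":0.3,"travel":[0,0,45],"yaw":0},{"claw":0.3,"travel":[0,0,80],"yaw":0},{"claw":0.3,"travel":[0,0,105],"yaw":0},{"claw":0.3,"travel":[-2,-30,110],"yaw":-1},{"claw":0.3,"travel":[-4,-75,110],"yaw":-2},{"claw":0.3,"travel":[-6,-120,110],"yaw":-2},{"claw":0.3,"travel":[-8,-150,110],"yaw":-2}]'
python3 -m creep '[{"claw":0.3,"travel":[0,-25,0],"yaw":0},{"claw":0.3,"travel":[0,-45,0],"yaw":0},{"claw":0.3,"travel":[0,-45,0],"yaw":0},{"claw":0.3,"travel":[0,-45,0],"yaw":0}]'
python3 - <<'E'
from h import *
s=bot.read_state();print(s["eef_pos"],R.from_rotvec(s["eef_rot"]).as_matrix()[:,1])
C,im,d=shot("wrist","w3");shot("top","t3");shot("scene","s3")
z=np.load("pics/s3.npz")["im"];a=np.load("pics/t3.npz")["im"]
b=np.hstack([cv2.resize(im[:,:,::-1],(400,300)),cv2.resize(z[150:300,250:450,::-1],(400,300))])
cv2.imwrite("pics/m3.png",b)
E
```

```text
t: 6.45
eef_pos: [0.6361, 0.0885, 0.1216]
eef_rot: [2.182, 2.26, -0.0]
ft_force: [0.1, 0.6, -0.1]
grip_width: 0.0325
finger_force: 39.7
t: 6.95
eef_pos: [0.6365, 0.0462, 0.121]
eef_rot: [-2.181, -2.261, -0.001]
ft_force: [0.3, -1.3, 0.1]
grip_width: 0.0325
finger_force: 39.7
[0.63654136 0.04617058 0.121031  ] [9.99356504e-01 3.58688350e-02 7.04671268e-05]
```

View pics/m3.png

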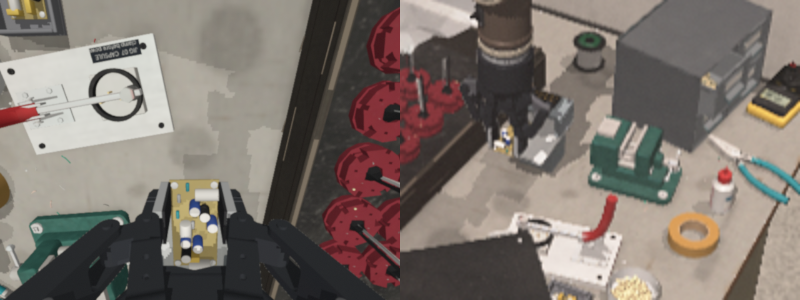

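The board is held between the pads and looks level (wrist half, around (195,225)). I'll check its tilt and angle in hand from the amber pixels.

Run:
```python
from h import *
z=np.load("pics/w3.npz");im,d=z["im"],z["d"];C=(z["K"],z["R"],z["t"]);P=cloud(C,d)
hsv=cv2.cvtColor(im,cv2.COLOR_RGB2HSV);v,u=np.indices(d.shape)
m=(hsv[...,1]>90)&(hsv[...,0]>12)&(hsv[...,0]<32)&(u>255)&(u<365)&(v>275)&(v<440)&(d>0)
Q=P[m];Q=Q[(Q[:,2]>.08)&(Q[:,2]<.135)]
for i in range(3):
    A=np.c_[Q[:,:2]-Q[:,:2].mean(0),np.ones(len(Q))];c=np.linalg.lstsq(A,Q[:,2],rcond=None)[0];r=Q[:,2]-A@c;Q=Q[abs(r)<max(.003,1.5*r.std())]
print(len(Q),c,r.std(),Q.min(0),Q.max(0))
k=max(cv2.findContours(m.astype(np.uint8),0,2)[0],key=cv2.contourArea)
p=plane(C,k[:,0,:],.115)[:,:2]*1000;r=cv2.minAreaRect(p.astype(np.float32));print(r,cv2.boxPoints(r).round(1).tolist())
```

```text
4535 [-6.16201100e-05  1.37188846e-03  1.15167335e-01] 0.0005667601108786195 [ 0.62010859 -0.01726328  0.11333186] [0.65630641 0.05891406 0.11817464]
((637.86328125, 21.900226593017578), (33.54547119140625, 72.0064468383789), 2.8048195838928223) [[619.2999877929688, 57.0], [622.9000244140625, -14.899999618530273], [656.4000244140625, -13.199999809265137], [652.9000244140625, 58.70000076293945]]
```

```bash
python3 -m creep '[{"claw":0.3,"travel":[0,-20,-10],"yaw":-0.7},{"claw":0.3,"travel":[0,-20,-22],"yaw":-0.7},{"claw":0.3,"travel":[0,-20,-31],"yaw":-0.7},{"claw":0.3,"travel":[0,-20,-33],"yaw":-0.7},{"claw":0.3,"travel":[0,-20,-33],"yaw":-0.7}]'
python3 -m creep '[{"claw":0.3,"travel":[0,0,-1.5],"yaw":0},{"claw":0.3,"travel":[0,0,-1.5],"yaw":0}]'
python3 -m creep '[{"claw":0.3,"travel":[0,0,-1],"yaw":0},{"claw":0.3,"travel":[0,0,-1],"yaw":0}]'
```

```text
t: 7.72
eef_pos: [0.6364, 0.0257, 0.0875]
eef_rot: [-2.195, -2.247, 0.001]
ft_force: [-0.3, -0.7, 0.6]
grip_width: 0.0327
finger_force: 39.7
t: 7.98
eef_pos: [0.6367, 0.0256, 0.0867]
eef_rot: [2.195, 2.247, 0.001]
ft_force: [0.3, 1.0, 0.3]
grip_width: 0.0324
finger_force: 39.7
t: 8.22
eef_pos: [0.6368, 0.0256, 0.0858]
eef_rot: [2.195, 2.247, 0.001]
ft_force: [-0.3, 0.3, 1.7]
grip_width: 0.0326
finger_force: 39.9
```

```bash
python3 -m creep '[{"claw":0.3,"travel":[0.2,-6,0],"yaw":0},{"claw":0.3,"travel":[0.4,-12,0],"yaw":0},{"claw":0.3,"travel":[0.6,-18,0],"yaw":0},{"claw":0.3,"travel":[0.8,-24,0],"yaw":0},{"claw":0.3,"travel":[1,-30,0],"yaw":0},{"claw":0.3,"travel":[1.2,-36,0],"yaw":0},{"claw":0.3,"travel":[1.3,-40,0],"yaw":0},{"claw":0.3,"travel":[1.3,-40,0],"yaw":0}]'
python3 -m creep '[{"claw":0.3,"travel":[0,-1.5,0],"yaw":0},{"claw":0.3,"travel":[0,-3,0],"yaw":0},{"claw":0.3,"travel":[0,-3,0],"yaw":0}]'
python3 -m creep '[{"claw":0.3,"travel":[0,-1,0],"yaw":0},{"claw":0.3,"travel":[0,-2,0],"yaw":0},{"claw":0.3,"travel":[0,-2,0],"yaw":0}]'
```

```text
t: 9.22
eef_pos: [0.6383, -0.0152, 0.0858]
eef_rot: [2.195, 2.246, 0.0]
ft_force: [-0.6, 2.6, 4.9]
grip_width: 0.0326
finger_force: 40.3
t: 9.6
eef_pos: [0.6382, -0.0177, 0.0859]
eef_rot: [2.195, 2.247, 0.001]
ft_force: [0.3, 3.2, 4.7]
grip_width: 0.0325
finger_force: 40.3
t: 9.98
eef_pos: [0.6382, -0.0196, 0.0858]
eef_rot: [2.195, 2.247, 0.001]
ft_force: [0.5, 3.6, 5.2]
grip_width: 0.0325
finger_force: 40.3
```

```bash
python3 -m creep '[{"claw":0.3,"travel":[0,-1,0],"yaw":0},{"claw":0.3,"travel":[0,-1.5,0],"yaw":0},{"claw":0.3,"travel":[0,-1.5,0],"yaw":0}]'
python3 - <<'E'
from h import *
C,im,d=shot("wrist","w4");cv2.imwrite("pics/w4c.png",im[200:,120:520,::-1])
E
```

```text
t: 10.35
eef_pos: [0.6382, -0.0211, 0.0858]
eef_rot: [2.195, 2.247, 0.001]
ft_force: [-0.3, 3.9, 4.8]
grip_width: 0.0325
finger_force: 40.3
```

View pics/w4c.png

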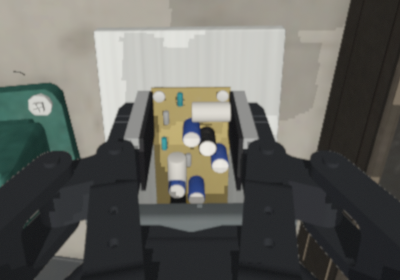

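The board lies straight on the deck. Its outer end is at crop row 87 and the deck edge at row 28. When it is home, that gap should be 25 mm.

```bash
python3 - <<'E'
from h import *
z=np.load("pics/w4.npz");C=(z["K"],z["R"],z["t"])
print(plane(C,[[216,229],[404,227]],.075).round(4),plane(C,[[272,287],[351,287]],.08).round(4))
E
python3 -m creep '[{"claw":0.3,"travel":[0,-1,0],"yaw":0},{"claw":0.3,"travel":[0,-2,0],"yaw":0},{"claw":0.3,"travel":[0,-2,0],"yaw":0}]'
```

```text
[[0.5986 0.0142 0.075 ]
 [0.6764 0.0169 0.075 ]] [[ 0.622  -0.0095  0.08  ]
 [ 0.6555 -0.0087  0.08  ]]
t: 10.78
eef_pos: [0.6382, -0.0217, 0.0858]
eef_rot: [-2.195, -2.246, -0.004]
ft_force: [0.3, 7.2, 5.4]
grip_width: 0.0322
finger_force: 40.3
```

```bash
python3 -m creep '[{"claw":0.3,"travel":[0,1.2,0],"yaw":0},{"claw":0.3,"travel":[0,1.2,0],"yaw":0},{"claw":0.6,"travel":[0,1.2,0],"yaw":0},{"claw":0.6,"travel":[0,1.2,0],"yaw":0},{"claw":0.6,"travel":[0,1.2,0],"yaw":0},{"claw":0.6,"travel":[0,1.2,0],"yaw":0}]'
python3 -m creep '[{"claw":0.6,"travel":[0,0,10],"yaw":0},{"claw":0.6,"travel":[0,0,30],"yaw":0},{"claw":0.6,"travel":[0,0,60],"yaw":0},{"claw":0.6,"travel":[0,20,90],"yaw":0},{"claw":0.6,"travel":[0,60,110],"yaw":0},{"claw":0.6,"travel":[0,80,120],"yaw":0},{"claw":0.6,"travel":[0,80,120],"yaw":0},{"claw":0.6,"travel":[0,80,120],"yaw":0}]'
python3 - <<'E'
from h import *
C,im,d=shot("wrist","w5")
E
```

```text
t: 11.52
eef_pos: [0.6376, -0.0221, 0.085]
eef_rot: [-2.195, -2.247, 0.001]
ft_force: [0.1, -0.8, -0.5]
grip_width: 0.0511
finger_force: 0.0
t: 12.52
eef_pos: [0.6371, 0.0574, 0.2045]
eef_rot: [-2.195, -2.247, 0.003]
ft_force: [-0.2, 0.4, 1.1]
grip_width: 0.0509
finger_force: 0.0
```

View pics/w5.png

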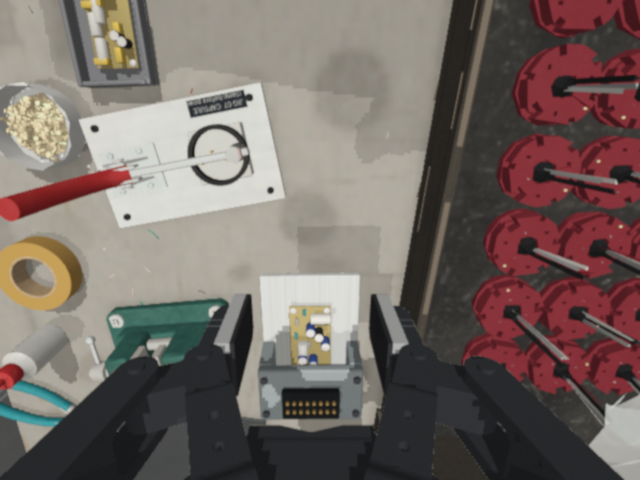

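The board lies straight on the deck at (311,333), with its inner end under the hood. The gripper is clear of it. One last check of how far it sticks out, then I hand in.

Run:
```python
from h import *
z=np.load("pics/w5.npz");C=(z["K"],z["R"],z["t"])
a=plane(C,[[261,275],[359,274]],.075);b=plane(C,[[290,306],[331,306]],.08)
g=(a.mean(0)-b.mean(0))[1]*1000;print(a.round(4),b.round(4),g)
if 18<g<31: print(bot.sign_off())
```

```text
[[0.5989 0.014  0.075 ]
 [0.6766 0.0169 0.075 ]] [[ 0.6223 -0.0104  0.08  ]
 [ 0.6553 -0.0096  0.08  ]] 25.48602805870226
the job is handed in; nothing more can be done
None
```

The board is in the tester, lying flat and straight against the back stop with the gripper clear of it, and I handed the job in at about 12.6 s.

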